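# Lift the hot steamer basket out of the pot with self-closing tongs

## Robot

A 7-joint arm with a two-finger parallel gripper is mounted at the origin on the work surface. World frame = base frame: x ahead of the robot, y to its left, z up, the work surface at z = 0. Lengths are in mm, angles in rad, forces in N, time in s.
With the tool pointing down it reaches from about 400 to 875 mm from the base axis. Payload 4.4 kg.
Tool frame: the origin (TCP) lies where the fingers leave the gripper's body, on its centre line; the fingertips stand 73 mm ahead of it and the grasp point (between the pads) lies 54 mm ahead of it; z points along the fingers, y is the line along which they close (so a half turn about z gives the same grasp; the last joint's range is limited). The gripper opens to 85 mm and grips with 20 to 120 N. Pads are 22 mm wide; open, the fingers measure 114 mm over their backs; the gripper's body (76 mm by 85 mm) begins 54 mm behind the grasp point. The pads swing forward as they close: fully open they stand 13 mm farther back than shut.
Start: joints at [-1.397, 0.628, 0.038, 1.517, -0.027, 0.996, -0.02], TCP at [154.357, 631.42, 303.913] pointing down, gripper open.
Joint ranges: [-3.06, 3.06], [-0.37, 2.12], [-1.25, 1.32], [0.18, 2.47], [-1.1, 4.24], [0.23, 1.98], [-2.94, 2.94]. Speed limits (rad/s): [2.57, 2.57, 3.14, 3.14, 3.14, 3.14, 3.14].

## Interface

Orientations are given as [roll, pitch, yaw] about the fixed x, y, z axes, in that order (R = Rz(yaw) Ry(pitch) Rx(roll)).
In Python, from cell import ctrl gives the robot as it stands.
- The arm moves only by the tool send_rows, never from a script. Its argument "rows" is a list that holds one entry, the list of rows, each a list of 6 numbers: the shift along the tool's x, y, z in cm, then the turn, a rotation vector about the tool's x, y, z in rad. In form: [[[tx, ty, tz, wx, wy, wz], ...]]. A call has 1 to 10 rows; each row is the pose to reach, as a shift and turn from the pose commanded when the call began, along the tool's axes at that moment; what a row does not reach only later rows make up. A row lasts 1/10 s, in which the tool goes at most 50 mm and 8.59 degrees, less where a joint would pass 70% of its speed; a pose out of reach is approached as far as the arm can. A call with a gripper value outside its range is refused whole. "grip" is the closure in counts, from 0 (fully open) to 255 (shut), set as the call begins (left out, the last holds). The fingers move at their own pace and stop on an object; the grip force is fixed at half the most. Time passes only in rows, so rows that repeat a pose let the fingers close. It gives the time, the measured TCP pose, the force, the opening and the grip force at its end, in the units of the state.
- ctrl.read_state(): the state, without advancing time (a new reading comes with each control period).
- ctrl.get_image(name): name is "side" or "top"; returns a dict with "pixels" (384x512x3 uint8, red, green, blue), "fx", "fy", "cx", "cy" (pixels), "extrinsics" (4x4, takes a point from camera to world coordinates). Camera axes: x right, y up, looking along -z (the intrinsics and any distortion apply to the point x, -y, -z); pixel columns grow to the right and rows downward; lengths in mm; the calibration is good to about 2 mm. A picture is of the moment at which its call begins. There is no depth.
- ctrl.finish_job(): hands the job in; it is judged then, once.
The state is a dict: "clock": time; "qpos": joint angles; "qd": joint speeds; "tau": joint torques, N m; "eef_pos": TCP position; "tool_rot": TCP orientation; "force": force on the tool from outside, world axes, zero at the start; "torque": the same for the moment, N m; "width": finger opening in mm; "gripper_force": force on a finger pad.
Only numpy, scipy, OpenCV 4.12 (cv2) and the standard library are available. Lean on these libraries where they do the work, as an engineer would, in place of code of your own. Each camera call takes 0.05 s, during which the arm holds its last target. There are 200 camera calls.

## Task

Squeeze the self-closing tongs fully open by their two side pads, take them from their rest and lower them over the steamer basket's centre post, pressing gently but firmly until you feel the post fully home against the tongs' block, then let go of the pads so that the tongs grip the post by themselves. Then carry the tongs by the knob on top to lift the basket out of the pot and set it down gently in the middle of the cork trivet, leaving the tongs standing upright with their jaws still gripping the post. Everything in the pot is hot, so touch pot and basket with the tongs only; do not push the basket down hard, and leave the pot and the other things on the counter where they are.

Things in the scene. Friction and masses are not known exactly. Their poses are not given: they have to be found in the camera images.
- tongs: self-closing steel tongs, 0.16 kg, upright on their rest. Origin: centre of the block's underside, the stop face the post meets; z up; pads and jaws lie either side along y. Block 28 (x) x 60 (y) x 12 mm, above the origin. Arms cross: squeezing the pads opens the jaws; let go, the jaws clamp the post with about 8 N and hold when carried by the knob
- tongs_pads (a point): midway between the two upright side pads, 42 mm above the tongs' origin. Each pad 22 mm wide (x), 24 mm high; outer faces 54 mm apart (along the tongs' y) at rest, 36 mm at the hard stop with jaws fully open. Sprung: about 6 N on each pad starts them, 10.5 N is full squeeze; 15 to 20 N holds them open
- tongs_knob (a point): centre of the black square knob, 16 x 16 mm and 20 mm high, 74 mm above the tongs' origin, on a 12 mm square stem between the pads; its top is 84 mm above the origin. Holding the knob does not open the jaws
- tongs_tips (a point): midway between the jaw tips, 38 mm below the tongs' origin. Jaws: two flat plates 5 mm thick (y), 16 mm wide (x), from the block down to here; gap 4 mm at rest, 22 mm fully squeezed
- jaw_l (a joint): how far each arm of the tongs is squeezed: 0 jaws shut at rest, 0.009 m fully open, 0.005 m when the jaws are shut on the post; both arms move alike
- rest: fixed wooden rest: two upright cheeks (40 mm wide in x, 14 mm thick, inner faces 50 mm apart in y) on a 70 x 90 mm foot, 60 mm high in all; the tongs' block lies across them, jaws hanging between with room to open. Origin: centre of its underside, axes as the tongs'
- steamer: small folding steamer basket of light metal in the pot, 0.15 to 0.3 kg, 107 mm across, 40 mm high. Origin: centre of the underside of its feet, on the axis of its round centre post, z up. The post is 14 mm thick, flat on top; its height is set by a stiff thread: the top is 72 to 94 mm above the origin, not measured, found by feel. The wall is 45 mm or more from the axis. 3 to 8 N seats the tongs; it bears at most 15 N
- pot: open steel cooking pot on the hob, 0.9 kg, loose, outside 140 mm across, walls 4 mm, 80 mm high, floor 6 mm thick, two small loop handles at its +y and -y sides reaching 96 mm from the axis. Origin: centre of its underside. The basket stands on its floor with about 8 mm of room around it
- trivet: fixed round cork trivet, 132 mm across and 12 mm thick, on the counter. Origin: centre of its underside; the basket's feet go on its top
- mug: white mug, 76 mm across, 85 mm high, a bystander. Origin: centre of its underside
- jar: amber glass jar with steel cap, 52 mm across, 85 mm high, a bystander. Origin: centre of its underside
- spatula: spatula with wooden handle 240 mm long lying flat on the counter, a bystander. Origin: underside near its middle
Things that resemble listed ones, but are neither listed nor needed, are in the scene too. Of the things shaped like the trivet, the cork one is meant. What is shaped like the steamer but blue or red is not meant.

How it is judged:
By the outcome, as a careful person would: the job done as asked, in the order asked, and still so for the second after the job is handed in, with the robot touching nothing.
It also fails if it takes over 67 s, if anything falls off the work surface, if the arm or the gripper's body presses on something with over 40 N, if the wrist force passes 120 N, or if a joint passes its speed limit or range.

## Working session

There is one attempt and no reset: what is moved stays moved. The work goes in short steps, Python scripts to look and compute and a tool call to move; the robot and the scene stay as the last step left them, time stands still between calls to the robot, and variables do not carry over. Pictures are saved under pics/ and viewed, at most 10 in all, crops included, and the job is handed in when it is done.

Besides the shell and the picture viewer there is one more tool, called after "Call:" as a command line: name --argument value ..., lists and objects as JSON in quotes. send_rows: Moves the arm, as the interface text tells. Its arguments: {"type":"object","properties":{"rows":{"type":"array","items":{"type":"array","items":{"type":"array","items":{"type":"number"}}}},"grip":{"type":"number"}},"required":["rows"]}

```bash
mkdir -p pics; ls; python3 - <<'E'
from cell import ctrl
import cv2,pickle,numpy as np
d={}
for n in("side","top"):
    i=ctrl.get_image(n);d[n]=i;cv2.imwrite(f"pics/{n}0.png",i["pixels"][:,:,::-1]);print(n,i["fx"],i["fy"],i["cx"],i["cy"],i.keys(),np.round(i["extrinsics"],3).tolist())
pickle.dump(d,open("img0.pkl","wb"));print(ctrl.read_state())
E
```

```text
pics
side 424.1143818802439 424.1143818802439 254.47640587189804 200.16318635856658 dict_keys(['pixels', 'fx', 'fy', 'cx', 'cy', 'extrinsics']) [[0.904, 0.325, -0.277, 135.931], [-0.427, 0.709, -0.562, -796.428], [0.014, 0.626, 0.78, 1233.708], [0.0, 0.0, 0.0, 1.0]]
top 370.7613746901064 370.7613746901064 248.76648975057194 200.81482223788 dict_keys(['pixels', 'fx', 'fy', 'cx', 'cy', 'extrinsics']) [[-0.048, 0.978, -0.205, 285.664], [-0.999, -0.048, 0.009, 26.03], [-0.001, 0.205, 0.979, 1408.046], [0.0, 0.0, 0.0, 1.0]]
{'clock': 0.1, 'qpos': array([-1.39679044,  0.62927251,  0.03845051,  1.51824886, -0.02696135,
        0.99629223, -0.02002981]), 'qd': array([-0.00080388, -0.00040223, -0.00115817, -0.00235501, -0.00076466,
       -0.00088602, -0.00122355]), 'tau': array([ 2.65672148e-03, -5.64537477e+01,  1.23063616e+00, -1.93975925e+01,
        1.13354772e-02,  5.32285994e-03, -8.90037995e-06]), 'eef_pos': array([154.26359481, 630.9914842 , 303.07494249]), 'tool_rot': array([-3.13989060e+00,  5.35290578e-05,  2.90177380e+00]), 'force': array([-0.20548453, -0.21936876,  0.14328321]), 'torque': array([ 0.02529619,  0.0028383 , -0.00722498]), 'gripper_force': 0.0, 'width': 85.38551533451988}
```

View pics/top0.png

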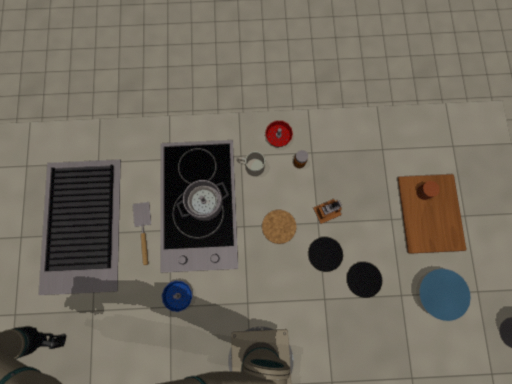

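View pics/side0.png

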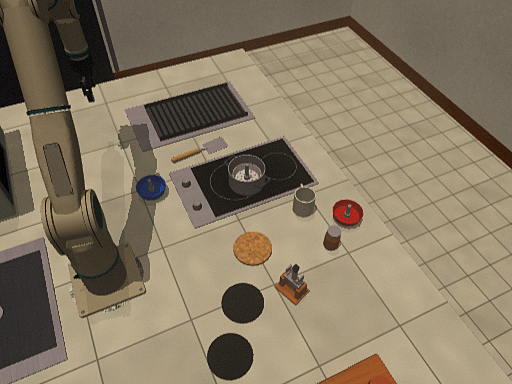

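Top: pot (204,201), trivet (279,227), tongs on rest (328,209), mug (255,164), jar (301,158). Side: pot (247,175), trivet (253,248), tongs (292,282). Now enlarged crops.

```bash
cat > h.py <<'E'
import numpy as np,cv2,pickle
from scipy.optimize import least_squares
def ray(i,p):
    E=i["extrinsics"];d=np.array([(p[0]-i["cx"])/i["fx"],-(p[1]-i["cy"])/i["fy"],-1]);return E[:3,3],E[:3,:3]@d
def atz(i,p,z):
    o,d=ray(i,p);return o+d*(z-o[2])/d[2]
def proj(i,P):
    E=i["extrinsics"];c=(np.atleast_2d(P)-E[:3,3])@E[:3,:3];return np.c_[i["cx"]-i["fx"]*c[:,0]/c[:,2],i["cy"]+i["fy"]*c[:,1]/c[:,2]]
def tri(i,p,j,q):
    return least_squares(lambda X:np.r_[proj(i,X)[0]-p,proj(j,X)[0]-q],[500,0,50]).x
def crop(i,x,y,w,h,s):
    return cv2.resize(np.ascontiguousarray(i["pixels"][y:y+h,x:x+w,::-1]),None,fx=s,fy=s,interpolation=cv2.INTER_CUBIC)
E
python3 - <<'E'
from h import *
d=pickle.load(open("img0.pkl","rb"));t,s=d["top"],d["side"]
a=np.hstack([crop(t,305,190,50,36,8),crop(s,267,257,50,36,8)])
b=np.hstack([crop(t,165,165,80,60,5),crop(s,207,145,80,60,5)])
cv2.imwrite("pics/c0.png",np.vstack([a,b]))
for n,p,q,z in(("tongs",(330,208),(293,270),100),("rest",(328,210),(292,288),20),("trivet",(279,227),(253,248),12),("pot",(204,201),(247,172),80),("mug",(255,164),(304,200),80),("jar",(301,158),(332,237),80)):print(n,atz(t,p,z).round(),atz(s,q,z).round(),tri(t,p,s,q).round())
E
```

```text
tongs [ 519. -275.  100.] [ 530. -274.  100.] [ 524. -276.  105.]
rest [ 526. -286.   20.] [ 524. -292.   20.] [ 527. -288.    9.]
trivet [471. -96.  12.] [ 477. -102.   12.] [476. -97.   4.]
pot [571. 178.  80.] [578. 167.  80.] [579. 179.  66.]
mug [703. -16.  80.] [704. -37.  80.] [716. -17.  50.]
jar [ 718. -189.   80.] [ 711. -211.   80.] [ 728. -194.   47.]
```

View pics/c0.png

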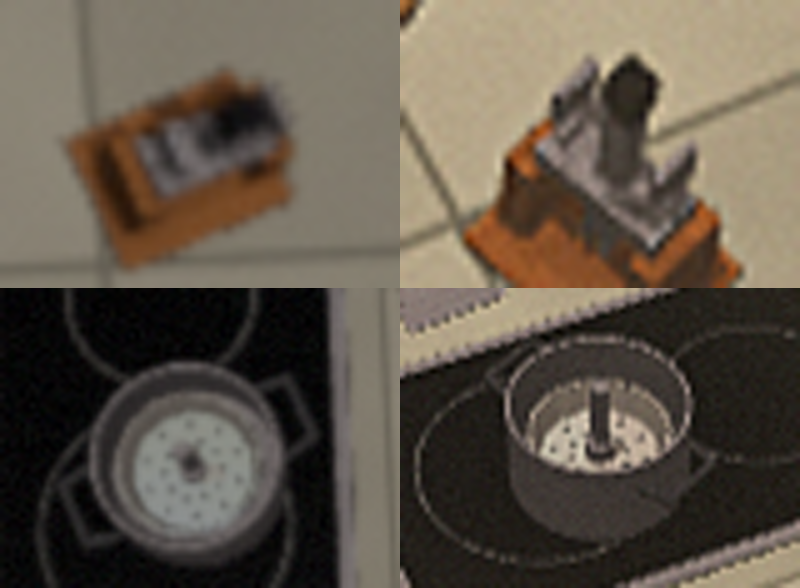

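```bash
python3 - <<'E'
from h import *
d=pickle.load(open("img0.pkl","rb"));t,s=d["top"],d["side"]
def px(u,v,which):
    k={"tt":(305,190,8,0,0),"ts":(267,257,8,400,0),"pt":(165,165,5,0,288),"ps":(207,145,5,400,288)}[which]
    return np.array([(u-k[3]+.5)/k[2]-.5+k[0],(v-k[4]+.5)/k[2]-.5+k[1]])
obs=[("ts",655,245,-14,-30,72),("ts",695,200,14,-30,72),("ts",533,150,-14,30,72),("tt",133,140,14,30,72),("tt",165,200,-14,30,72),
("tt",68,143,35,45,-1),("tt",125,267,-35,45,-1),("tt",292,190,-35,-45,-1),("ts",465,238,-35,45,-1)]
def W(p,x,y,z):
    c,n=np.cos(p[2]),np.sin(p[2]);return [p[0]+c*x-n*y,p[1]+n*x+c*y,p[3] if z<0 else z]
f=lambda p:np.concatenate([proj(t if w=="tt" else s,W(p,x,y,z))[0]-px(u,v,w) for w,u,v,x,y,z in obs])
r=least_squares(f,[524,-280,.37,12],loss="soft_l1");print("tongs",r.x,np.degrees(r.x[2]));print(r.fun.reshape(-1,2).round(2).tolist())
po=[("ps",599,386,0),("ps",598,450,1),("pt",188,456,0),("pt",193,470,1)]
g=lambda p:np.concatenate([proj(t if w=="pt" else s,[p[0],p[1],p[2+k]])[0]-px(u,v,w) for w,u,v,k in po])
q=least_squares(g,[575,178,85,15]);print("post",q.x,q.fun.round(2))
# overlay
T=t["pixels"][:,:,::-1].copy();S=s["pixels"][:,:,::-1].copy()
def draw(k,im,i,x0,y0,w,h,sc):
    o=crop(i,x0,y0,w,h,sc)
    def P(X,c):
        uv=(proj(i,np.array(X))-[x0,y0]+.5)*sc-.5
        cv2.polylines(o,[np.round(uv).astype(np.int32)],True,c,1)
    return o,P
rows=[]
a=[]
for i,x0,y0 in((t,305,190),(s,267,257)):
    o,P=draw(0,0,i,x0,y0,50,36,8);p=r.x
    P([W(p,x,y,72) for x,y in((14,30),(-14,30),(-14,-30),(14,-30))],(0,255,0))
    P([W(p,x,y,-1) for x,y in((35,45),(-35,45),(-35,-45),(35,-45))],(255,0,0))
    P([W(p,x,y,144) for x,y in((8,8),(-8,8),(-8,-8),(8,-8))],(0,0,255))
    P([W(p,x,y,60) for x,y in((20,39),(-20,39),(-20,-39),(20,-39))],(255,255,0))
    a.append(o)
b=[];an=np.linspace(0,2*np.pi,60)
C=lambda x,y,z,R:np.c_[x+R*np.cos(an),y+R*np.sin(an),0*an+z]
for i,x0,y0 in((t,165,165),(s,207,145)):
    o,P=draw(0,0,i,x0,y0,80,60,5);x,y=q.x[:2]
    P(C(x,y,80,70),(0,0,255));P(C(x,y,46,53.5),(0,255,0));P(C(x,y,q.x[2],7),(255,0,0));P(C(x,y,0,70),(0,255,255))
    b.append(o)
cv2.imwrite("pics/ov.png",np.vstack([np.hstack(a),np.hstack(b)]))
# trivet by colour
for n,i in d.items():
    h=cv2.cvtColor(i["pixels"],cv2.COLOR_RGB2HSV);m=((h[...,0]>5)&(h[...,0]<22)&(h[...,1]>90)&(h[...,2]>100)).astype(np.uint8)
    cc=cv2.connectedComponentsWithStats(m);
    for k in range(1,cc[0]):
        if 500<cc[2][k][4]<2500:print(n,cc[2][k],cc[3][k],atz(i,cc[3][k],9).round(1))
E
```

```text
tongs [ 5.27388247e+02 -2.85698094e+02  3.76405206e-01  4.37336067e+00] 21.5664296969104
[[-0.36, -0.24], [0.48, -0.65], [-0.15, -0.54], [0.74, -0.13], [0.18, -0.77], [-0.43, -0.49], [0.59, 0.42], [0.7, 0.46], [-0.89, 0.16]]
post [580.96635236 183.48597596 101.89033935  34.68095161] [-0.7   0.44 -0.46 -0.11 -0.5  -1.09  0.73 -0.07]
side [   3    0   51  110 1621] [27.47563233 55.57680444] [ -67.9 1407.2    9. ]
side [ 233  232   39   33 1007] [252.19761668 247.5958292 ] [476.4 -97.9   9. ]
side [ 318  354   79   30 1245] [363.23453815 373.08594378] [ 583.2 -602.8    9. ]
top [262 210  34  34 917] [278.62377317 226.34351145] [474.  -94.8   9. ]
```

View pics/ov.png

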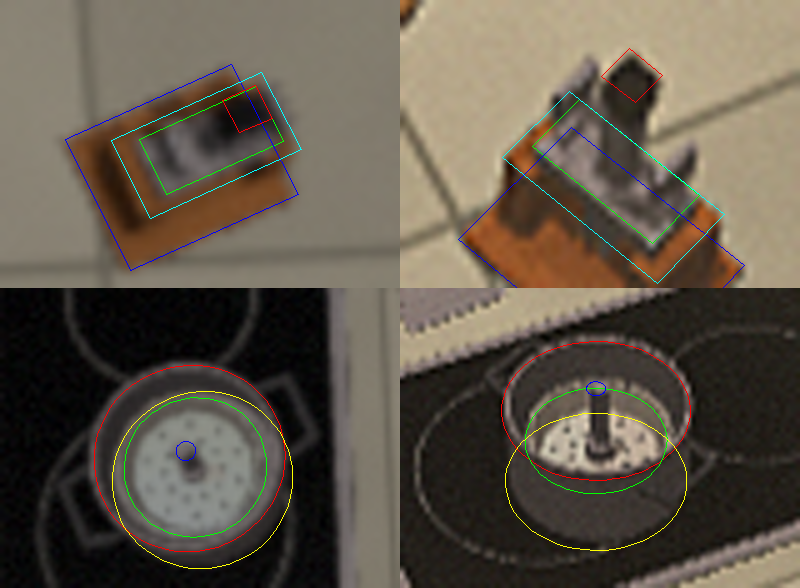

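Overlay shows fits within about 1 px: tongs at about (527,-286) yaw 0.376, post about (580,180). I'll go above the tongs first.

```bash
cat >> h.py <<'E'
import json,sys
from scipy.spatial.transform import Rotation as Ro
def dn(yaw): return Ro.from_euler("xyz",[np.pi,0,yaw])
def load(): return json.load(open("cmd.json"))   # commanded [x,y,z,yaw]
def plan(paths):
    """paths: list of calls, each list of [x,y,z,yaw] absolute (tool down). prints rows, stores the end pose"""
    c=load()
    for ps in paths:
        R=dn(c[3]);out=[]
        for p in ps:
            t=R.inv().apply(np.array(p[:3])-c[:3])/10;w=(R.inv()*dn(p[3])).as_rotvec()
            out.append([round(float(v),2)+0 for v in t]+[0,0,round(float(w[2]),3)+0])
        print(json.dumps([out]).replace("-0.0,","0,").replace(" ",""))
        e=out[-1];c=list(np.array(c[:3])+R.apply(np.array(e[:3])*10))+[c[3]-e[5]]
    json.dump(c,open("cmd.json","w"));print("end",np.round(c,3))
def lin(b,n,a=None,ease=True):
    a=np.array(a or load());k=np.arange(1,n+1)/n
    if ease:k=(1-np.cos(np.pi*k))/2
    return [list(a+(np.array(b)-a)*s) for s in k]
E
python3 - <<'E'
from h import *
json.dump([154.357,631.42,303.913,2.9018],open("cmd.json","w"))
a0,r0=np.arctan2(631.42,154.357),np.hypot(631.42,154.357);a1,r1=np.arctan2(-286,527),np.hypot(286,527)
P=[]
for k in np.arange(1,31)/30:
    k=k if True else 0;a=a0+(a1-a0)*k;r=r0+(r1-r0)*k;P.append([r*np.cos(a),r*np.sin(a),303.9-60*k,2.9018+(0.376-2.9018)*k])
plan([P[:10],P[10:20],P[20:]])
E
```

```text
[[[-3.95,-0.29,0.2,0,0,0.084],[-7.86,-0.82,0.4,0,0,0.168],[-11.73,-1.58,0.6,0,0,0.253],[-15.53,-2.57,0.8,0,0,0.337],[-19.25,-3.8,1.0,0,0,0.421],[-22.88,-5.24,1.2,0,0,0.505],[-26.41,-6.9,1.4,0,0,0.589],[-29.82,-8.76,1.6,0,0,0.674],[-33.1,-10.82,1.8,0,0,0.758],[-36.24,-13.08,2.0,0,0,0.842]]]
[[[-3.81,0.61,0.2,0,0,0.084],[-7.64,0.99,0.4,0,0,0.168],[-11.47,1.13,0.6,0,0,0.253],[-15.3,1.03,0.8,0,0,0.337],[-19.1,0.71,1.0,0,0,0.421],[-22.86,0.15,1.2,0,0,0.505],[-26.58,-0.63,1.4,0,0,0.589],[-30.23,-1.64,1.6,0,0,0.673],[-33.8,-2.86,1.8,0,0,0.758],[-37.28,-4.29,2.0,0,0,0.842]]]
[[[-3.48,1.42,0.2,0,0,0.084],[-7.02,2.63,0.4,0,0,0.168],[-10.62,3.62,0.6,0,0,0.252],[-14.26,4.39,0.8,0,0,0.337],[-17.94,4.93,1.0,0,0,0.421],[-21.63,5.24,1.2,0,0,0.505],[-25.32,5.33,1.4,0,0,0.589],[-29.0,5.19,1.6,0,0,0.673],[-32.66,4.83,1.8,0,0,0.758],[-36.27,4.24,2.0,0,0,0.842]]]
end [ 5.26968e+02 -2.85963e+02  2.43913e+02  3.76000e-01]
```

Call:
send_rows --rows '[[[-3.95, -0.29, 0.2, 0, 0, 0.084], [-7.86, -0.82, 0.4, 0, 0, 0.168], [-11.73, -1.58, 0.6, 0, 0, 0.253], [-15.53, -2.57, 0.8, 0, 0, 0.337], [-19.25, -3.8, 1.0, 0, 0, 0.421], [-22.88, -5.24, 1.2, 0, 0, 0.505], [-26.41, -6.9, 1.4, 0, 0, 0.589], [-29.82, -8.76, 1.6, 0, 0, 0.674], [-33.1, -10.82, 1.8, 0, 0, 0.758], [-36.24, -13.08, 2.0, 0, 0, 0.842]]]'

```text
clock: 1.1
eef_pos: [476.3, 417.1, 283.4]
tool_rot: [-3.141, 0.0, 2.056]
force: [0.1, -0.3, -0.0]
width: 85.7
gripper_force: 0.0
```

Call:
send_rows --rows '[[[-3.81, 0.61, 0.2, 0, 0, 0.084], [-7.64, 0.99, 0.4, 0, 0, 0.168], [-11.47, 1.13, 0.6, 0, 0, 0.253], [-15.3, 1.03, 0.8, 0, 0, 0.337], [-19.1, 0.71, 1.0, 0, 0, 0.421], [-22.86, 0.15, 1.2, 0, 0, 0.505], [-26.58, -0.63, 1.4, 0, 0, 0.589], [-30.23, -1.64, 1.6, 0, 0, 0.673], [-33.8, -2.86, 1.8, 0, 0, 0.758], [-37.28, -4.29, 2.0, 0, 0, 0.842]]]'

```text
clock: 2.1
eef_pos: [612.6, 67.6, 263.4]
tool_rot: [-3.141, 0.0, 1.214]
force: [1.3, 0.4, 0.0]
width: 85.4
gripper_force: 0.0
```

Call:
send_rows --rows '[[[-3.48, 1.42, 0.2, 0, 0, 0.084], [-7.02, 2.63, 0.4, 0, 0, 0.168], [-10.62, 3.62, 0.6, 0, 0, 0.252], [-14.26, 4.39, 0.8, 0, 0, 0.337], [-17.94, 4.93, 1.0, 0, 0, 0.421], [-21.63, 5.24, 1.2, 0, 0, 0.505], [-25.32, 5.33, 1.4, 0, 0, 0.589], [-29.0, 5.19, 1.6, 0, 0, 0.673], [-32.66, 4.83, 1.8, 0, 0, 0.758], [-36.27, 4.24, 2.0, 0, 0, 0.842]]]'

```text
clock: 3.1
eef_pos: [526.3, -287.2, 243.4]
tool_rot: [-3.141, 0.0, 0.373]
force: [1.4, 0.1, -0.6]
width: 85.2
gripper_force: 0.0
```

```bash
python3 - <<'E'
from h import *
from cell import ctrl
d={n:ctrl.get_image(n) for n in("side","top")};pickle.dump(d,open("img1.pkl","wb"))
t,s=d["top"],d["side"]
st=ctrl.read_state();print(st)
# overlay finger pad/tips expected
R=Ro.from_euler("xyz",st["tool_rot"]);X=lambda p:st["eef_pos"]+R.apply(p)
o=[]
for i,x0,y0 in((t,295,180),(s,255,225)):
    c=crop(i,x0,y0,66,80,6)
    for col,P in(((0,255,0),[[sx*11,sy*57,60] for sx,sy in((1,1),(1,-1),(-1,-1),(-1,1))]),((0,0,255),[[sx*38,sy*42.5,0] for sx,sy in((1,1),(1,-1),(-1,-1),(-1,1))])):
        uv=(proj(i,np.array([X(p) for p in P]))-[x0,y0]+.5)*6-.5;cv2.polylines(c,[uv.round().astype(np.int32)],True,col,1)
    o.append(c)
cv2.imwrite("pics/g1.png",np.hstack(o))
E
```

```text
{'clock': 3.2, 'qpos': array([ 0.07339042,  0.71151038,  0.64640338,  1.73879778, -0.53154206,
        0.8737458 , -0.25209769]), 'qd': array([-0.05386889, -0.00482638, -0.07134228, -0.02160656, -0.02455795,
        0.01941299,  0.0029076 ]), 'tau': array([-6.64199330e-01, -5.07700253e+01,  8.87434065e+00, -1.52821344e+01,
       -1.24767744e-01, -3.25506460e-02, -3.75729043e-02]), 'eef_pos': array([ 522.78881223, -291.93015501,  243.95552644]), 'tool_rot': array([3.13863997, 0.00412605, 0.3652083 ]), 'force': array([-1.319788  , -0.8140988 , -0.35792569]), 'torque': array([-0.05114808,  0.04311364, -0.04960769]), 'gripper_force': 0.0, 'width': 85.57587133939545}
```

View pics/g1.png

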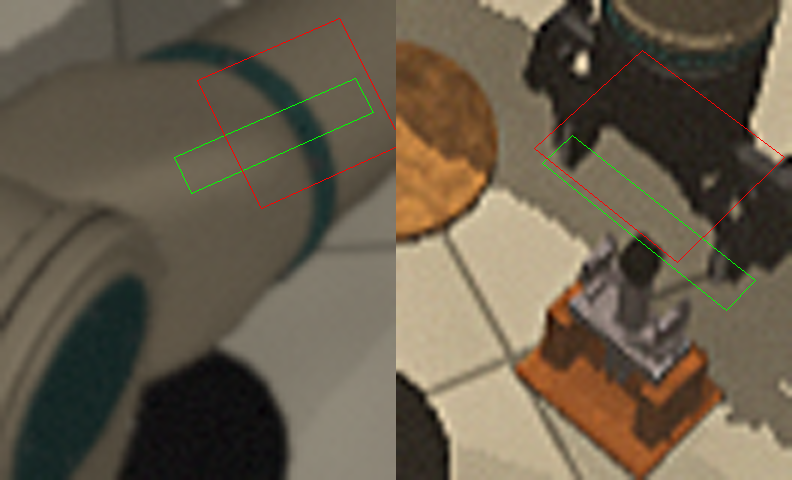

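```bash
python3 - <<'E'
from h import *
plan([lin([527,-286,154,.376],10)+[]])
E
```

```text
[[[0.0,0.0,0.22,0,0,0.0],[0.0,0.0,0.86,0,0,0.0],[0.0,0.0,1.85,0,0,0.0],[0.0,0.0,3.11,0,0,0.0],[0.0,0.0,4.5,0,0,0.0],[0.0,0.0,5.88,0,0,0.0],[0.0,0.0,7.14,0,0,0.0],[0.0,0.0,8.13,0,0,0.0],[0.0,0.0,8.77,0,0,0.0],[0.0,0.0,8.99,0,0,0.0]]]
end [ 5.26968e+02 -2.85963e+02  1.54013e+02  3.76000e-01]
```

Call:
send_rows --rows '[[[0, 0, 0.2, 0, 0, 0], [0, 0, 0.9, 0, 0, 0], [0, 0, 1.9, 0, 0, 0], [0, 0, 3.1, 0, 0, 0], [0, 0, 4.5, 0, 0, 0], [0, 0, 5.9, 0, 0, 0], [0, 0, 7.1, 0, 0, 0], [0, 0, 8.1, 0, 0, 0], [0, 0, 8.8, 0, 0, 0], [0, 0, 9.0, 0, 0, 0]]]'

```text
clock: 4.2
eef_pos: [526.6, -285.9, 153.0]
tool_rot: [-3.141, 0.001, 0.376]
force: [0.0, 0.4, -0.2]
width: 85.0
gripper_force: 0.0
```

Call:
send_rows --rows '[[[0, 0, 0, 0, 0, 0], [0, 0, 0, 0, 0, 0], [0, 0, 0, 0, 0, 0], [0, 0, 0, 0, 0, 0], [0, 0, 0, 0, 0, 0]]]' --grip 80

```text
clock: 4.7
eef_pos: [527.1, -286.0, 154.2]
tool_rot: [3.141, -0.0, 0.376]
force: [-0.3, 0.8, -0.6]
width: 58.8
gripper_force: 0.0
```

```bash
python3 - <<'E'
from h import *
from cell import ctrl
s=ctrl.get_image("side");cv2.imwrite("pics/g2.png",crop(s,255,225,80,80,7))
E
```

```text
(no output)
```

View pics/g2.png

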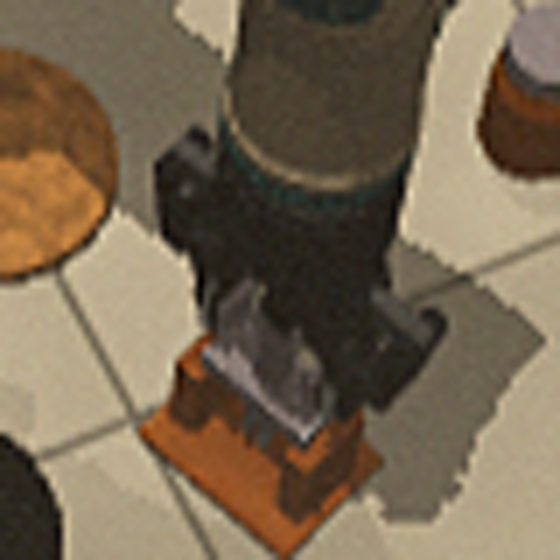

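```bash
python3 - <<'E'
from h import *
d=pickle.load(open("img0.pkl","rb"));s=d["side"]
c,n=np.cos(.376),np.sin(.376)
for nm,x,y,z in(("Rtip in front",-11,-29.5,85),("Rtip out front",-11,-43,85),("Rtip out back",11,-43,85),("Ltip in front",-11,29.5,85),("Rpad top out front",-11,-27,114),("Rpad top in",-11,-21,114),("Lpad top in front",-11,21,114),("Lpad top out back",11,27,114),("knobtop",0,0,144),("block RF",-14,-30,72),("body front R",-38,-42,154),("body front L",-38,42,154)):
    print(nm,((proj(s,[527+c*x-n*y,-286+n*x+c*y,z])[0]-[255,225]+.5)*7-.5).round())
E
```

```text
Rtip in front [310. 418.]
Rtip out front [335. 438.]
Rtip out back [367. 404.]
Ltip in front [206. 334.]
Rpad top out front [312. 382.]
Rpad top in [301. 373.]
Lpad top in front [226. 313.]
Lpad top out back [248. 272.]
knobtop [286. 291.]
block RF [304. 438.]
body front R [308. 401.]
body front L [152. 275.]
```

Call:
send_rows --rows '[[[0, 0, 0, 0, 0, 0], [0, 0, 0, 0, 0, 0], [0, 0, 0, 0, 0, 0], [0, 0, 0, 0, 0, 0]]]' --grip 105

```text
clock: 5.15
eef_pos: [527.0, -285.9, 154.4]
tool_rot: [-3.142, -0.0, 0.376]
force: [-1.0, 1.6, 5.4]
width: 50.4
gripper_force: 6.8
```

Call:
send_rows --rows '[[[0, 0, 0, 0, 0, 0], [0, 0, 0, 0, 0, 0], [0, 0, 0, 0, 0, 0], [0, 0, 0, 0, 0, 0], [0, 0, 0, 0, 0, 0]]]' --grip 150

```text
clock: 5.65
eef_pos: [527.1, -285.9, 155.1]
tool_rot: [-3.141, -0.001, 0.375]
force: [-2.0, 2.9, 10.9]
width: 35.5
gripper_force: 12.4
```

Call:
send_rows --rows '[[[0, 0, 0, 0, 0, 0], [0, 0, 0, 0, 0, 0], [0, 0, 0, 0, 0, 0]]]' --grip 160

```text
clock: 5.95
eef_pos: [527.1, -286.0, 155.9]
tool_rot: [-3.141, -0.002, 0.375]
force: [-3.6, 4.6, 15.8]
width: 33.0
gripper_force: 51.3
```

Call:
send_rows --rows '[[[0, 0, 0, 0, 0, 0], [0, 0, 0, 0, 0, 0], [0, 0, 0, 0, 0, 0]]]' --grip 154

```text
clock: 6.25
eef_pos: [527.2, -286.0, 155.6]
tool_rot: [3.142, -0.002, 0.376]
force: [-1.8, 3.0, 14.2]
width: 34.0
gripper_force: 35.0
```

Call:
send_rows --rows '[[[0, 0, -0.2, 0, 0, 0], [0, 0, -0.6, 0, 0, 0], [0, 0, -1.5, 0, 0, 0], [0, 0, -3, 0, 0, 0], [0, 0, -5, 0, 0, 0], [0, 0, -7, 0, 0, 0], [0, 0, -9, 0, 0, 0], [0, 0, -10.5, 0, 0, 0], [0, 0, -11.3, 0, 0, 0], [0, 0, -11.6, 0, 0, 0]]]' --grip 153

```text
clock: 7.25
eef_pos: [527.2, -286.1, 270.9]
tool_rot: [3.141, -0.001, 0.376]
force: [0.4, 0.6, -1.4]
width: 34.4
gripper_force: 26.7
```

```bash
python3 - <<'E'
from h import *
json.dump([526.97,-285.96,270.0,.376],open("cmd.json","w"))
L=lin([577,175,270,1.1],20);plan([L[:10],L[10:]])
E
```

```text
[[[0.13,-0.25,0.0,0,0,-0.004],[0.53,-1.0,0.0,0,0,-0.018],[1.18,-2.24,0.0,0,0,-0.039],[2.06,-3.92,0.0,0,0,-0.069],[3.16,-6.01,0.0,0,0,-0.106],[4.45,-8.46,0.0,0,0,-0.149],[5.89,-11.2,0.0,0,0,-0.198],[7.46,-14.18,0.0,0,0,-0.25],[9.1,-17.31,0.0,0,0,-0.305],[10.79,-20.52,0.0,0,0,-0.362]]]
[[[2.72,-2.4,0.0,0,0,-0.057],[5.36,-4.75,0.0,0,0,-0.112],[7.88,-6.98,0.0,0,0,-0.164],[10.2,-9.03,0.0,0,0,-0.213],[12.27,-10.87,0.0,0,0,-0.256],[14.04,-12.43,0.0,0,0,-0.293],[15.47,-13.69,0.0,0,0,-0.323],[16.51,-14.62,0.0,0,0,-0.344],[17.14,-15.18,0.0,0,0,-0.358],[17.36,-15.37,0.0,0,0,-0.362]]]
end [577.003 175.036 270.      1.1  ]
```

Call:
send_rows --rows '[[[0.13, -0.25, 0, 0, 0, -0.004], [0.53, -1.0, 0, 0, 0, -0.018], [1.18, -2.24, 0, 0, 0, -0.039], [2.06, -3.92, 0, 0, 0, -0.069], [3.16, -6.01, 0, 0, 0, -0.106], [4.45, -8.46, 0, 0, 0, -0.149], [5.89, -11.2, 0, 0, 0, -0.198], [7.46, -14.18, 0, 0, 0, -0.25], [9.1, -17.31, 0, 0, 0, -0.305], [10.79, -20.52, 0, 0, 0, -0.362]]]'

```text
clock: 8.25
eef_pos: [551.5, -52.7, 269.3]
tool_rot: [-3.14, 0.0, 0.742]
force: [0.8, 0.3, -1.3]
width: 34.3
gripper_force: 26.7
```

Call:
send_rows --rows '[[[2.72, -2.4, 0, 0, 0, -0.057], [5.36, -4.75, 0, 0, 0, -0.112], [7.88, -6.98, 0, 0, 0, -0.164], [10.2, -9.03, 0, 0, 0, -0.213], [12.27, -10.87, 0, 0, 0, -0.256], [14.04, -12.43, 0, 0, 0, -0.293], [15.47, -13.69, 0, 0, 0, -0.323], [16.51, -14.62, 0, 0, 0, -0.344], [17.14, -15.18, 0, 0, 0, -0.358], [17.36, -15.37, 0, 0, 0, -0.362]]]'

```text
clock: 9.25
eef_pos: [577.1, 175.4, 269.8]
tool_rot: [-3.142, 0.0, 1.101]
force: [0.3, -0.2, -1.7]
width: 34.1
gripper_force: 26.7
```

Call:
send_rows --rows '[[[0, 0, 0, 0, 0, 0], [0, 0, 0, 0, 0, 0], [0, 0, 0, 0, 0, 0], [0, 0, 0, 0, 0, 0]]]'

```text
clock: 9.65
eef_pos: [577.1, 174.2, 270.0]
tool_rot: [3.141, 0.0, 1.098]
force: [-0.3, 0.5, -1.5]
width: 34.4
gripper_force: 26.7
```

```bash
python3 - <<'E'
from h import *
from cell import ctrl
d={n:ctrl.get_image(n) for n in("side","top")};pickle.dump(d,open("img2.pkl","wb"))
s,t=d["side"],d["top"];st=ctrl.read_state();print(st["eef_pos"],st["tool_rot"],st["width"])
cv2.imwrite("pics/g3.png",np.hstack([crop(s,217,115,64,96,6),crop(t,165,155,64,96,6)]))
E
```

```text
[577.13375262 174.60846594 269.97514319] [ 3.14154309e+00 -1.21055674e-05  1.09910024e+00] 34.35561146586266
```

View pics/g3.png

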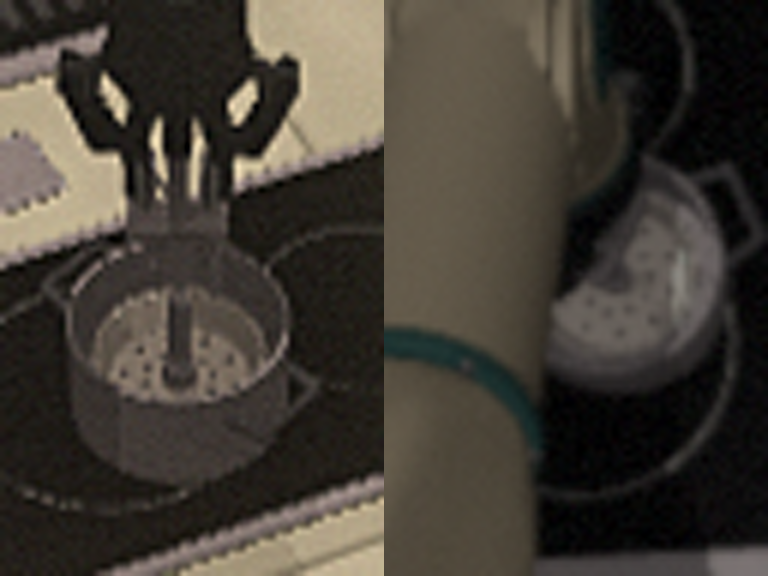

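```bash
python3 - <<'E'
from h import *
d=pickle.load(open("img2.pkl","rb"));s,t=d["side"],d["top"]
S=lambda P:((proj(s,P)-[217,115]+.5)*6-.5)
T=lambda P:((proj(t,P)-[165,155]+.5)*6-.5)
c,n=np.cos(1.1),np.sin(1.1)
def W(x,y,z):return [577.1+c*x-n*y,174.6+n*x+c*y,z]
for z0 in(174,):
  print("block top/bot corners",S([W(x,y,z0+h) for h in(0,12) for x,y in((-14,30),(-14,-30),(14,30),(14,-30))]).round().tolist())
  print("stem",S([W(0,0,z0+20),W(0,0,z0+84),W(0,0,z0-38)]).round().tolist())
an=np.linspace(0,2*np.pi,180)
C=lambda x,y,z,R:np.c_[x+R*np.cos(an),y+R*np.sin(an),0*an+z]
def ext(F,x,y,z,R):
    q=F(C(x,y,z,R));return np.r_[q[:,0].min(),q[:,0].max(),q[:,1].min(),q[:,1].max()]
for nm,F,o in(("side",S,[67,290,235,406]),):
    r=least_squares(lambda p:ext(F,p[0],p[1],80,70)-o,[577,178]);print(nm,r.x,r.fun)
# top0 5x crop values -> same function with its crop
F=lambda P:((proj(t,P)-[165,165]+.5)*5-.5)+[0,288]
r=least_squares(lambda p:(ext(F,p[0],p[1],80,70)-[90,284,362,0])[:3],[577,178]);print("top",r.x,r.fun)
for z in(20,80,90,100):print(z,"side post",[(lambda q:q)(atz(s,[217+(180+.5)/6-.5,115+(295+.5)/6-.5],z).round(1)) if z>50 else atz(s,[217+180/6-.5,115+(378)/6-.5],z).round(1)],"top",atz(t,[165+(189.5 if z>50 else 195)/5-.5,165+((457 if z>50 else 471)-288)/5-.5],z).round(1))
E
```

```text
block top/bot corners [[122.0, 243.0], [225.0, 246.0], [125.0, 209.0], [226.0, 212.0], [122.0, 228.0], [225.0, 231.0], [125.0, 194.0], [227.0, 197.0]]
stem [[175.0, 203.0], [174.0, 121.0], [175.0, 273.0]]
side [585.40963604 187.51633341] [-1.54555501  1.54722624  2.87482367 -2.68348729]
top [583.03322045 185.08038612] [ 1.52647202 -1.52647436  0.03370553]
20 side post [array([587.8, 191.4,  20. ])] top [583.5 186.8  20. ]
80 side post [array([594.5, 205.2,  80. ])] top [581.3 183.7  80. ]
90 side post [array([590.5, 196.5,  90. ])] top [579.1 182.5  90. ]
100 side post [array([586.5, 187.9, 100. ])] top [576.9 181.3 100. ]
```

```bash
python3 - <<'E'
from h import *
L=lin([584,187,246,1.1],9);plan([L+[L[-1]]])
E
```

```text
[[[0.04,0.0,0.07,0,0,0.0],[0.16,0.01,0.28,0,0,0.0],[0.35,0.02,0.6,0,0,0.0],[0.57,0.03,0.99,0,0,0.0],[0.81,0.05,1.41,0,0,0.0],[1.04,0.06,1.8,0,0,0.0],[1.22,0.07,2.12,0,0,0.0],[1.34,0.08,2.33,0,0,0.0],[1.38,0.08,2.4,0,0,0.0],[1.38,0.08,2.4,0,0,0.0]]]
end [583.976 186.971 246.      1.1  ]
```

Call:
send_rows --rows '[[[0.04, 0, 0.07, 0, 0, 0], [0.16, 0.01, 0.28, 0, 0, 0], [0.35, 0.02, 0.6, 0, 0, 0], [0.57, 0.03, 1.0, 0, 0, 0], [0.81, 0.05, 1.4, 0, 0, 0], [1.04, 0.06, 1.8, 0, 0, 0], [1.22, 0.07, 2.1, 0, 0, 0], [1.34, 0.08, 2.3, 0, 0, 0], [1.38, 0.08, 2.4, 0, 0, 0], [1.38, 0.08, 2.4, 0, 0, 0]]]'

```text
clock: 10.75
eef_pos: [584.0, 186.9, 245.8]
tool_rot: [-3.141, 0.0, 1.1]
force: [0.8, 0.1, -1.7]
width: 34.5
gripper_force: 26.7
```

Call:
send_rows --rows '[[[0, 0, 0.1, 0, 0, 0], [0, 0, 0.3, 0, 0, 0], [0, 0, 0.5, 0, 0, 0], [0, 0, 0.7, 0, 0, 0], [0, 0, 0.8, 0, 0, 0], [0, 0, 0.8, 0, 0, 0]]]'

```text
clock: 11.35
eef_pos: [583.9, 186.9, 237.6]
tool_rot: [-3.141, 0.0, 1.1]
force: [0.1, -0.4, -1.3]
width: 34.1
gripper_force: 26.7
```

```bash
python3 - <<'E'
from h import *
from cell import ctrl
d={n:ctrl.get_image(n) for n in("side","top")};pickle.dump(d,open("img3.pkl","wb"))
s,t=d["side"],d["top"]
cv2.imwrite("pics/g4.png",np.hstack([crop(s,227,135,40,55,10),crop(t,185,170,40,55,10)]))
E
```

```text
(no output)
```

View pics/g4.png

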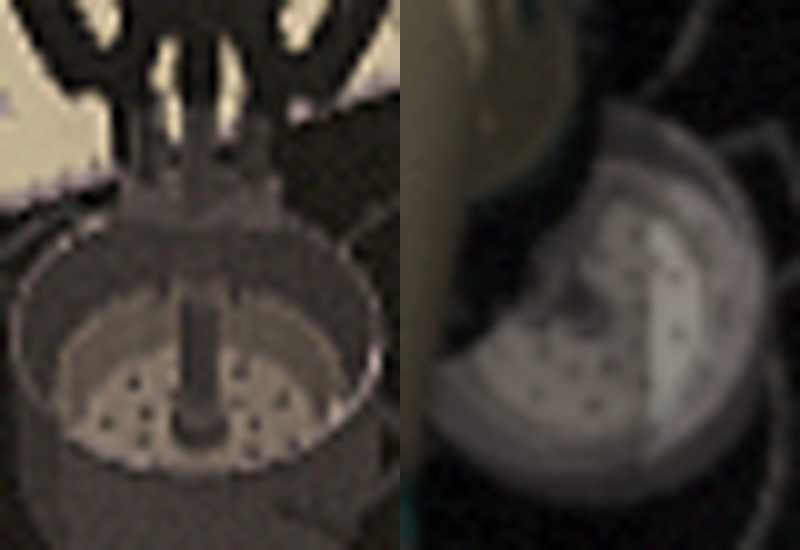

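Call:
send_rows --rows '[[[0, 0, 0.1, 0, 0, 0], [0, 0, 0.3, 0, 0, 0], [0, 0, 0.4, 0, 0, 0], [0, 0, 0.5, 0, 0, 0]]]'

```text
clock: 11.85
eef_pos: [584.0, 186.9, 232.7]
tool_rot: [-3.141, 0.0, 1.1]
force: [-0.6, -0.4, -0.9]
width: 34.3
gripper_force: 26.7
```

Call:
send_rows --rows '[[[0, 0, 0.1, 0, 0, 0], [0, 0, 0.3, 0, 0, 0], [0, 0, 0.5, 0, 0, 0], [0, 0, 0.6, 0, 0, 0]]]'

```text
clock: 12.25
eef_pos: [583.9, 186.9, 226.6]
tool_rot: [-3.141, 0.0, 1.1]
force: [-0.2, 0.2, -2.4]
width: 34.4
gripper_force: 26.7
```

Commanded z = 227. Next, down past the lowest jaw-entry height.

Call:
send_rows --rows '[[[0, 0, 0.1, 0, 0, 0], [0, 0, 0.3, 0, 0, 0], [0, 0, 0.5, 0, 0, 0], [0, 0, 0.6, 0, 0, 0], [0, 0, 0.7, 0, 0, 0]]]'

```text
clock: 12.75
eef_pos: [584.0, 186.9, 219.7]
tool_rot: [-3.141, 0.0, 1.1]
force: [-0.7, 0.7, -1.4]
width: 34.0
gripper_force: 26.7
```

Call:
send_rows --rows '[[[0, 0, 0.1, 0, 0, 0], [0, 0, 0.3, 0, 0, 0], [0, 0, 0.5, 0, 0, 0], [0, 0, 0.7, 0, 0, 0], [0, 0, 0.8, 0, 0, 0]]]'

```text
clock: 13.25
eef_pos: [583.9, 187.0, 211.6]
tool_rot: [-3.141, 0.0, 1.1]
force: [-0.5, 0.2, -1.5]
width: 34.3
gripper_force: 26.7
```

Call:
send_rows --rows '[[[0, 0, 0.1, 0, 0, 0], [0, 0, 0.3, 0, 0, 0], [0, 0, 0.5, 0, 0, 0], [0, 0, 0.7, 0, 0, 0], [0, 0, 0.8, 0, 0, 0], [0, 0, 0.9, 0, 0, 0], [0, 0, 0.9, 0, 0, 0]]]'

```text
clock: 13.95
eef_pos: [584.0, 186.9, 202.7]
tool_rot: [-3.141, 0.0, 1.1]
force: [-0.4, 0.3, -1.3]
width: 34.3
gripper_force: 26.7
```

Call:
send_rows --rows '[[[0, 0, 0.1, 0, 0, 0], [0, 0, 0.2, 0, 0, 0], [0, 0, 0.3, 0, 0, 0], [0, 0, 0.4, 0, 0, 0], [0, 0, 0.4, 0, 0, 0]]]'

```text
clock: 14.45
eef_pos: [584.0, 186.9, 198.7]
tool_rot: [-3.141, 0.0, 1.1]
force: [0.7, -0.1, -1.5]
width: 34.5
gripper_force: 26.7
```

Call:
send_rows --rows '[[[0, 0, 0.05, 0, 0, 0], [0, 0, 0.1, 0, 0, 0], [0, 0, 0.1, 0, 0, 0]]]'

```text
clock: 14.75
eef_pos: [584.1, 186.9, 197.9]
tool_rot: [-3.142, 0.0, 1.1]
force: [0.0, 0.1, -1.5]
width: 34.0
gripper_force: 26.7
```

Call:
send_rows --rows '[[[0, 0, 0.05, 0, 0, 0], [0, 0, 0.1, 0, 0, 0], [0, 0, 0.1, 0, 0, 0]]]'

```text
clock: 15.05
eef_pos: [584.1, 186.9, 197.2]
tool_rot: [3.141, -0.0, 1.1]
force: [-1.0, 0.4, 1.2]
width: 34.3
gripper_force: 27.5
```

Call:
send_rows --rows '[[[0, 0, 0.03, 0, 0, 0], [0, 0, 0.03, 0, 0, 0], [0, 0, 0.03, 0, 0, 0]]]'

```text
clock: 15.35
eef_pos: [584.3, 187.0, 197.2]
tool_rot: [3.141, -0.001, 1.1]
force: [-1.6, 0.5, 5.8]
width: 34.5
gripper_force: 28.3
```

Call:
send_rows --rows '[[[0, 0, 0, 0, 0, 0], [0, 0, 0, 0, 0, 0]]]' --grip 146

```text
clock: 15.55
eef_pos: [584.3, 187.0, 196.7]
tool_rot: [3.141, -0.0, 1.1]
force: [0.4, 0.7, 3.0]
width: 36.2
gripper_force: 10.2
```

Call:
send_rows --rows '[[[0, 0, 0.03, 0, 0, 0], [0, 0, 0.03, 0, 0, 0]]]' --grip 139

```text
clock: 15.75
eef_pos: [584.2, 186.9, 196.4]
tool_rot: [3.141, -0.0, 1.1]
force: [1.1, -0.6, 3.2]
width: 39.2
gripper_force: 9.7
```

Call:
send_rows --rows '[[[0, 0, 0.04, 0, 0, 0], [0, 0, 0.04, 0, 0, 0]]]' --grip 132

```text
clock: 15.95
eef_pos: [584.2, 187.0, 196.1]
tool_rot: [3.141, -0.0, 1.1]
force: [-0.1, -0.3, 4.0]
width: 41.2
gripper_force: 9.1
```

Call:
send_rows --rows '[[[0, 0, 0.04, 0, 0, 0], [0, 0, 0.04, 0, 0, 0]]]' --grip 125

```text
clock: 16.15
eef_pos: [584.1, 187.0, 195.7]
tool_rot: [-3.141, -0.0, 1.1]
force: [-0.7, 0.9, 4.2]
width: 43.7
gripper_force: 7.3
```

Call:
send_rows --rows '[[[0, 0, 0.04, 0, 0, 0], [0, 0, 0.04, 0, 0, 0]]]' --grip 116

```text
clock: 16.35
eef_pos: [583.7, 186.9, 194.6]
tool_rot: [-3.141, 0.001, 1.1]
force: [0.8, 0.3, 1.4]
width: 46.5
gripper_force: 0.0
```

Call:
send_rows --rows '[[[0, 0, 0, 0, 0, 0], [0, 0, 0, 0, 0, 0], [0, 0, 0, 0, 0, 0], [0, 0, 0, 0, 0, 0], [0, 0, 0, 0, 0, 0]]]' --grip 80

```text
clock: 16.85
eef_pos: [584.1, 186.9, 195.1]
tool_rot: [-3.142, 0.0, 1.1]
force: [-0.1, -0.3, 0.8]
width: 58.6
gripper_force: 0.0
```

Call:
send_rows --rows '[[[0, 0, -0.2, 0, 0, 0], [0, 0, -0.6, 0, 0, 0], [0, 0, -1.2, 0, 0, 0], [0, 0, -1.9, 0, 0, 0], [0, 0, -2.6, 0, 0, 0], [0, 0, -3.2, 0, 0, 0], [0, 0, -3.5, 0, 0, 0], [0, 0, -3.6, 0, 0, 0], [0, 0, -3.6, 0, 0, 0], [0, 0, -3.6, 0, 0, 0]]]'

```text
clock: 17.85
eef_pos: [583.9, 187.0, 230.8]
tool_rot: [-3.141, 0.0, 1.1]
force: [0.8, -0.9, 0.1]
width: 58.2
gripper_force: 0.0
```

Call:
send_rows --rows '[[[0, 0, 0, 0, 0, 0], [0, 0, 0, 0, 0, 0], [0, 0, 0, 0, 0, 0], [0, 0, 0, 0, 0, 0], [0, 0, 0, 0, 0, 0], [0, 0, 0, 0, 0, 0]]]' --grip 195

```text
clock: 18.45
eef_pos: [584.1, 186.9, 231.1]
tool_rot: [-3.142, 0.0, 1.1]
force: [0.0, 0.7, 0.2]
width: 20.0
gripper_force: 0.0
```

```bash
python3 - <<'E'
from h import *
from cell import ctrl
s=ctrl.get_image("side");cv2.imwrite("pics/g5.png",crop(s,222,120,52,70,8))
E
```

```text
(no output)
```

View pics/g5.png

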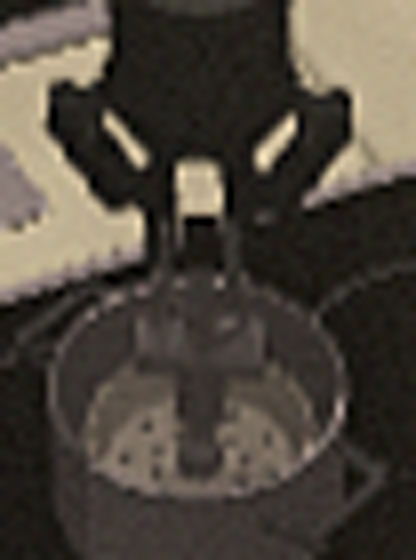

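The tongs stand upright on the post with the jaws shut (block at 200,350; knob at 203,235), centred between the fingers.

Call:
send_rows --rows '[[[0, 0, 0, 0, 0, 0], [0, 0, 0, 0, 0, 0], [0, 0, 0, 0, 0, 0], [0, 0, 0, 0, 0, 0]]]' --grip 208

```text
clock: 18.9
eef_pos: [584.1, 186.9, 231.1]
tool_rot: [3.142, -0.0, 1.1]
force: [-0.4, 0.3, 0.6]
width: 16.1
gripper_force: 6.6
```

Call:
send_rows --rows '[[[0, 0, 0, 0, 0, 0], [0, 0, 0, 0, 0, 0], [0, 0, 0, 0, 0, 0]]]' --grip 216

```text
clock: 19.2
eef_pos: [584.1, 186.9, 231.3]
tool_rot: [3.142, -0.0, 1.1]
force: [-1.1, -0.5, 1.3]
width: 15.3
gripper_force: 58.7
```

Call:
send_rows --rows '[[[0, 0, -0.1, 0, 0, 0], [0, 0, -0.2, 0, 0, 0], [0, 0, -0.4, 0, 0, 0], [0, 0, -0.6, 0, 0, 0], [0, 0, -0.8, 0, 0, 0], [0, 0, -0.9, 0, 0, 0], [0, 0, -1.0, 0, 0, 0], [0, 0, -1.0, 0, 0, 0]]]'

```text
clock: 20.0
eef_pos: [584.1, 187.0, 241.3]
tool_rot: [3.141, -0.0, 1.1]
force: [-0.1, 0.3, -2.8]
width: 15.2
gripper_force: 58.5
```

Call:
send_rows --rows '[[[0, 0, -0.1, 0, 0, 0], [0, 0, -0.4, 0, 0, 0], [0, 0, -0.9, 0, 0, 0], [0, 0, -1.5, 0, 0, 0], [0, 0, -2.2, 0, 0, 0], [0, 0, -3.0, 0, 0, 0], [0, 0, -3.8, 0, 0, 0], [0, 0, -4.5, 0, 0, 0], [0, 0, -4.9, 0, 0, 0], [0, 0, -5.0, 0, 0, 0]]]'

```text
clock: 21.0
eef_pos: [584.3, 187.0, 291.8]
tool_rot: [3.141, -0.001, 1.1]
force: [-0.1, 0.8, -3.7]
width: 14.8
gripper_force: 58.5
```

Call:
send_rows --rows '[[[0, 0, -0.1, 0, 0, 0], [0, 0, -0.4, 0, 0, 0], [0, 0, -0.9, 0, 0, 0], [0, 0, -1.5, 0, 0, 0], [0, 0, -2.2, 0, 0, 0], [0, 0, -3.0, 0, 0, 0], [0, 0, -3.8, 0, 0, 0], [0, 0, -4.5, 0, 0, 0], [0, 0, -4.9, 0, 0, 0], [0, 0, -5.0, 0, 0, 0]]]'

```text
clock: 22.0
eef_pos: [584.3, 187.0, 341.8]
tool_rot: [3.141, -0.001, 1.1]
force: [0.5, -0.2, -3.7]
width: 14.9
gripper_force: 58.5
```

```bash
python3 - <<'E'
from h import *
from cell import ctrl
d={n:ctrl.get_image(n) for n in("side","top")};pickle.dump(d,open("img4.pkl","wb"))
s,t=d["side"],d["top"]
cv2.imwrite("pics/g6.png",np.hstack([crop(s,202,90,80,110,5),crop(t,165,155,80,110,5)]))
json.dump([583.976,186.971,341.2,1.1],open("cmd.json","w"))
# trivet centre: ellipse fit of the cork mask, both original views
for n,i in pickle.load(open("img0.pkl","rb")).items():
    h=cv2.cvtColor(i["pixels"],cv2.COLOR_RGB2HSV);m=((h[...,0]>5)&(h[...,0]<22)&(h[...,1]>90)&(h[...,2]>100)).astype(np.uint8)
    cc=cv2.connectedComponentsWithStats(m);p=(279,227) if n=="top" else (252,247);k=cc[1][p[1],p[0]]
    c=max(cv2.findContours((cc[1]==k).astype(np.uint8),0,1)[0],key=len)[:,0].astype(float)
    W=np.array([atz(i,q,10) for q in c]);print(n,cc[3][k],"centre",(W.min(0)+W.max(0))/2,"size",np.ptp(W,axis=0))
E
```

```text
side [252.19761668 247.5958292 ] centre [476.11149334 -96.06834714  10.        ] size [1.32316457e+02 1.32280681e+02 4.54747351e-13]
top [278.62377317 226.34351145] centre [473.97408686 -94.46510661  10.        ] size [127.43104563 127.16046761   0.        ]
```

View pics/g6.png

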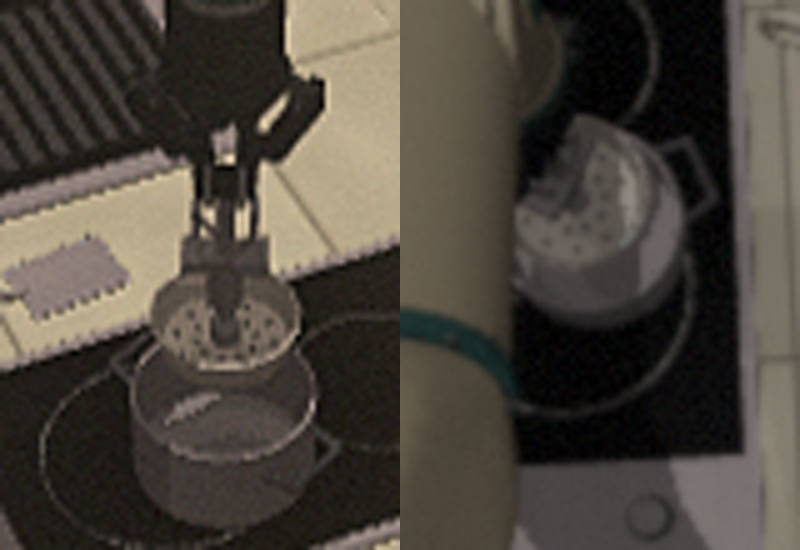

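Basket hangs level, clear of the pot (side: rim 148–302 columns, 268–372 rows in the crop). Check its centre vs the TCP and plan the carry.

```bash
python3 - <<'E'
from h import *
s=pickle.load(open("img4.pkl","rb"))["side"]
F=lambda P:((proj(s,P)-[202,90]+.5)*5-.5)
an=np.linspace(0,2*np.pi,180)
def ext(x,y,z,R):
    q=F(np.c_[x+R*np.cos(an),y+R*np.sin(an),0*an+z]);return np.r_[q[:,0].min(),q[:,0].max(),q[:,1].min(),q[:,1].max()].round(1)
print("rim",ext(584.3,187,156.5,53.5),"pot rim",ext(584.3,187,80,70))
c,n=np.cos(1.1),np.sin(1.1)
print("knob top, block bottom front",F([[584.3,187,295],[584.3-14*c,187-14*n,211]]).round(1).tolist())
a0,r0=np.arctan2(187,584),np.hypot(187,584);a1,r1=np.arctan2(-95,474.5),np.hypot(95,474.5)
P=[]
for k in (1-np.cos(np.pi*np.arange(1,21)/20))/2:
    a=a0+(a1-a0)*k;r=r0+(r1-r0)*k;P.append([r*np.cos(a),r*np.sin(a),341.2-40*k,1.1-0.4*k])
plan([P[:10],P[10:]])
E
```

```text
rim [147.6 297.3 265.7 372.1] pot rim [128.4 316.8 324.  462. ]
knob top, block bottom front [[222.2, 169.1], [221.6, 275.9]]
[[[-0.19,0.08,0.02,0,0,0.002],[-0.76,0.31,0.1,0,0,0.01],[-1.7,0.66,0.22,0,0,0.022],[-2.98,1.12,0.38,0,0,0.038],[-4.58,1.64,0.59,0,0,0.059],[-6.45,2.19,0.82,0,0,0.082],[-8.54,2.72,1.09,0,0,0.109],[-10.8,3.19,1.38,0,0,0.138],[-13.16,3.57,1.69,0,0,0.169],[-15.57,3.85,2.0,0,0,0.2]]]
[[[-2.29,0.63,0.31,0,0,0.031],[-4.52,1.14,0.62,0,0,0.062],[-6.63,1.52,0.91,0,0,0.091],[-8.57,1.78,1.18,0,0,0.118],[-10.27,1.95,1.41,0,0,0.141],[-11.72,2.04,1.62,0,0,0.162],[-12.88,2.08,1.78,0,0,0.178],[-13.72,2.09,1.9,0,0,0.19],[-14.23,2.09,1.98,0,0,0.198],[-14.4,2.09,2.0,0,0,0.2]]]
end [474.522 -95.044 301.2     0.7  ]
```

Call:
send_rows --rows '[[[-0.19, 0.08, 0.02, 0, 0, 0.002], [-0.76, 0.31, 0.1, 0, 0, 0.01], [-1.7, 0.66, 0.22, 0, 0, 0.022], [-2.98, 1.12, 0.38, 0, 0, 0.038], [-4.58, 1.64, 0.59, 0, 0, 0.059], [-6.45, 2.19, 0.82, 0, 0, 0.082], [-8.54, 2.72, 1.09, 0, 0, 0.109], [-10.8, 3.19, 1.38, 0, 0, 0.138], [-13.16, 3.57, 1.69, 0, 0, 0.169], [-15.57, 3.85, 2.0, 0, 0, 0.2]]]'

```text
clock: 23.1
eef_pos: [546.8, 28.2, 321.0]
tool_rot: [3.141, 0.0, 0.896]
force: [0.1, -0.9, -3.2]
width: 15.0
gripper_force: 58.5
```

Call:
send_rows --rows '[[[-2.29, 0.63, 0.31, 0, 0, 0.031], [-4.52, 1.14, 0.62, 0, 0, 0.062], [-6.63, 1.52, 0.91, 0, 0, 0.091], [-8.57, 1.78, 1.18, 0, 0, 0.118], [-10.27, 1.95, 1.41, 0, 0, 0.141], [-11.72, 2.04, 1.62, 0, 0, 0.162], [-12.88, 2.08, 1.78, 0, 0, 0.178], [-13.72, 2.09, 1.9, 0, 0, 0.19], [-14.23, 2.09, 1.98, 0, 0, 0.198], [-14.4, 2.09, 2.0, 0, 0, 0.2]]]'

```text
clock: 24.1
eef_pos: [474.4, -95.1, 301.0]
tool_rot: [-3.141, -0.0, 0.699]
force: [0.6, 0.1, -1.6]
width: 15.0
gripper_force: 58.5
```

Call:
send_rows --rows '[[[0, 0, 0.2, 0, 0, 0], [0, 0, 0.6, 0, 0, 0], [0, 0, 1.2, 0, 0, 0], [0, 0, 2.0, 0, 0, 0], [0, 0, 2.9, 0, 0, 0], [0, 0, 3.8, 0, 0, 0], [0, 0, 4.6, 0, 0, 0], [0, 0, 5.2, 0, 0, 0], [0, 0, 5.5, 0, 0, 0], [0, 0, 5.5, 0, 0, 0]]]'

```text
clock: 25.1
eef_pos: [474.4, -95.1, 245.7]
tool_rot: [-3.141, 0.0, 0.7]
force: [-0.1, 0.3, -3.2]
width: 15.1
gripper_force: 58.5
```

Call:
send_rows --rows '[[[0, 0, 0.1, 0, 0, 0], [0, 0, 0.3, 0, 0, 0], [0, 0, 0.5, 0, 0, 0], [0, 0, 0.6, 0, 0, 0], [0, 0, 0.65, 0, 0, 0], [0, 0, 0.65, 0, 0, 0]]]'

```text
clock: 25.7
eef_pos: [474.5, -95.0, 239.5]
tool_rot: [-3.142, 0.0, 0.7]
force: [0.7, 0.2, -3.3]
width: 15.3
gripper_force: 58.5
```

Call:
send_rows --rows '[[[0, 0, 0.05, 0, 0, 0], [0, 0, 0.1, 0, 0, 0], [0, 0, 0.1, 0, 0, 0]]]'

```text
clock: 26.0
eef_pos: [474.5, -95.0, 238.5]
tool_rot: [-3.141, 0.0, 0.7]
force: [0.4, -0.0, -3.1]
width: 15.4
gripper_force: 58.5
```

Call:
send_rows --rows '[[[0, 0, 0.03, 0, 0, 0], [0, 0, 0.06, 0, 0, 0], [0, 0, 0.08, 0, 0, 0]]]'

```text
clock: 26.3
eef_pos: [474.5, -95.0, 237.8]
tool_rot: [-3.142, -0.0, 0.7]
force: [0.5, 0.7, -2.7]
width: 14.6
gripper_force: 58.5
```

Call:
send_rows --rows '[[[0, 0, 0.03, 0, 0, 0], [0, 0, 0.05, 0, 0, 0], [0, 0, 0.05, 0, 0, 0]]]'

```text
clock: 26.6
eef_pos: [474.5, -95.1, 237.3]
tool_rot: [-3.142, 0.0, 0.7]
force: [0.1, -0.5, -3.4]
width: 15.1
gripper_force: 58.5
```

Call:
send_rows --rows '[[[0, 0, 0.03, 0, 0, 0], [0, 0, 0.05, 0, 0, 0], [0, 0, 0.05, 0, 0, 0]]]'

```text
clock: 26.9
eef_pos: [474.5, -95.0, 236.8]
tool_rot: [-3.141, 0.0, 0.7]
force: [-0.1, 0.6, -2.8]
width: 15.1
gripper_force: 58.5
```

Call:
send_rows --rows '[[[0, 0, 0.03, 0, 0, 0], [0, 0, 0.06, 0, 0, 0], [0, 0, 0.06, 0, 0, 0]]]'

```text
clock: 27.2
eef_pos: [474.5, -95.0, 236.2]
tool_rot: [-3.142, 0.0, 0.7]
force: [0.6, -0.3, -3.4]
width: 14.7
gripper_force: 58.5
```

Call:
send_rows --rows '[[[0, 0, 0.03, 0, 0, 0], [0, 0, 0.06, 0, 0, 0], [0, 0, 0.06, 0, 0, 0]]]'

```text
clock: 27.5
eef_pos: [474.5, -95.1, 235.5]
tool_rot: [-3.142, 0.0, 0.7]
force: [0.3, 0.3, -3.5]
width: 14.8
gripper_force: 58.5
```

```bash
python3 - <<'E'
from h import *
from cell import ctrl
s=ctrl.get_image("side");cv2.imwrite("pics/g7.png",crop(s,215,180,76,96,6))
pickle.dump(s,open("img5.pkl","wb"))
E
```

```text
(no output)
```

View pics/g7.png

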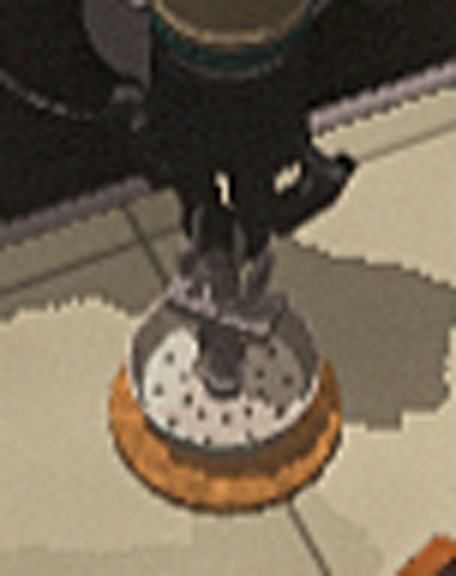

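No more pictures from here; the basket is over the cork centrally. I continue by feel.

Call:
send_rows --rows '[[[0, 0, 0.03, 0, 0, 0], [0, 0, 0.06, 0, 0, 0], [0, 0, 0.06, 0, 0, 0]]]'

```text
clock: 27.85
eef_pos: [474.5, -95.1, 234.9]
tool_rot: [-3.142, 0.0, 0.7]
force: [-0.2, 0.4, -3.4]
width: 15.0
gripper_force: 58.5
```

Call:
send_rows --rows '[[[0, 0, 0.03, 0, 0, 0], [0, 0, 0.06, 0, 0, 0], [0, 0, 0.06, 0, 0, 0]]]'

```text
clock: 28.15
eef_pos: [474.5, -95.0, 234.3]
tool_rot: [-3.142, 0.0, 0.7]
force: [-0.0, 0.5, -3.2]
width: 14.9
gripper_force: 58.5
```

Call:
send_rows --rows '[[[0, 0, 0.03, 0, 0, 0], [0, 0, 0.07, 0, 0, 0], [0, 0, 0.08, 0, 0, 0]]]'

```text
clock: 28.45
eef_pos: [474.5, -95.0, 233.5]
tool_rot: [-3.142, 0.0, 0.7]
force: [-0.1, 0.1, -3.0]
width: 14.9
gripper_force: 58.5
```

Call:
send_rows --rows '[[[0, 0, 0.03, 0, 0, 0], [0, 0, 0.07, 0, 0, 0], [0, 0, 0.08, 0, 0, 0]]]'

```text
clock: 28.75
eef_pos: [474.5, -95.0, 232.7]
tool_rot: [-3.141, 0.0, 0.7]
force: [-0.3, 0.1, -3.1]
width: 15.1
gripper_force: 58.5
```

Call:
send_rows --rows '[[[0, 0, 0.03, 0, 0, 0], [0, 0, 0.07, 0, 0, 0], [0, 0, 0.08, 0, 0, 0]]]'

```text
clock: 29.05
eef_pos: [474.5, -95.0, 231.9]
tool_rot: [-3.141, 0.0, 0.7]
force: [0.2, -0.4, -2.7]
width: 15.0
gripper_force: 58.5
```

Call:
send_rows --rows '[[[0, 0, 0.03, 0, 0, 0], [0, 0, 0.07, 0, 0, 0], [0, 0, 0.08, 0, 0, 0]]]'

```text
clock: 29.35
eef_pos: [474.6, -95.1, 231.2]
tool_rot: [3.142, -0.0, 0.7]
force: [-0.4, 0.2, -0.9]
width: 15.0
gripper_force: 58.7
```

Call:
send_rows --rows '[[[0, 0, 0.02, 0, 0, 0], [0, 0, 0.03, 0, 0, 0], [0, 0, 0.03, 0, 0, 0]]]'

```text
clock: 29.65
eef_pos: [474.7, -95.1, 231.2]
tool_rot: [3.141, -0.0, 0.7]
force: [-0.9, 0.6, 3.0]
width: 15.0
gripper_force: 59.3
```

Call:
send_rows --rows '[[[0, 0, 0, 0, 0, 0], [0, 0, 0, 0, 0, 0], [0, 0, 0, 0, 0, 0]]]' --grip 209

```text
clock: 29.95
eef_pos: [474.7, -95.1, 231.1]
tool_rot: [3.141, -0.0, 0.7]
force: [-0.7, 1.3, 3.9]
width: 15.8
gripper_force: 26.8
```

Call:
send_rows --rows '[[[0, 0, 0, 0, 0, 0], [0, 0, 0, 0, 0, 0], [0, 0, 0, 0, 0, 0], [0, 0, 0, 0, 0, 0], [0, 0, 0, 0, 0, 0], [0, 0, 0, 0, 0, 0]]]' --grip 120

```text
clock: 30.55
eef_pos: [474.5, -95.0, 230.9]
tool_rot: [-3.142, 0.0, 0.7]
force: [0.1, -0.3, -0.3]
width: 45.2
gripper_force: 0.0
```

Call:
send_rows --rows '[[[0, 0, -0.2, 0, 0, 0], [0, 0, -0.8, 0, 0, 0], [0, 0, -1.8, 0, 0, 0], [0, 0, -3.2, 0, 0, 0], [0, 0, -5, 0, 0, 0], [0, 0, -7, 0, 0, 0], [0, 0, -9, 0, 0, 0], [0, 0, -10.6, 0, 0, 0], [0, 0, -11.6, 0, 0, 0], [0, 0, -12, 0, 0, 0]]]'

```text
clock: 31.55
eef_pos: [474.9, -95.2, 352.2]
tool_rot: [3.14, -0.002, 0.7]
force: [-0.1, 0.5, 0.2]
width: 45.0
gripper_force: 0.0
```

Call:
send_rows --rows '[[[0, 0, -0.5, 0, 0, 0], [0, 0, -1.5, 0, 0, 0], [0, 0, -3, 0, 0, 0], [0, 0, -5, 0, 0, 0], [0, 0, -7, 0, 0, 0], [0, 0, -8.5, 0, 0, 0], [0, 0, -9.5, 0, 0, 0], [0, 0, -10, 0, 0, 0]]]'

```text
clock: 32.35
eef_pos: [474.6, -95.1, 451.6]
tool_rot: [3.141, -0.0, 0.7]
force: [0.5, 0.3, -0.7]
width: 45.1
gripper_force: 0.0
```

```bash
python3 - <<'E'
from h import *
from cell import ctrl
s=ctrl.get_image("side");a=pickle.load(open("img5.pkl","rb"))
st=ctrl.read_state();print(st["clock"],st["eef_pos"],st["force"])
# compare the basket/tongs region (below the gripper) before release and after: shift by template of basket
A=cv2.cvtColor(a["pixels"],cv2.COLOR_RGB2GRAY);B=cv2.cvtColor(s["pixels"],cv2.COLOR_RGB2GRAY)
for nm,(x,y,w,h) in(("basket",(235,232,36,24)),("block",(242,224,18,14))):
    r=cv2.matchTemplate(B[y-10:y+h+10,x-10:x+w+10],A[y:y+h,x:x+w],cv2.TM_CCOEFF_NORMED);m=cv2.minMaxLoc(r);print(nm,m[1],np.array(m[3])-10)
# expected knob (z 174..185) pixels: darkness along the stem column
for z in(113,125,150,175,184):
    p=proj(s,[474.5,-95,z])[0];q=np.round(p).astype(int);print(z,p.round(1),s["pixels"][q[1],q[0]-6:q[0]+9].sum(1).tolist())
E
```

```text
32.4 [474.76718758 -95.20015513 451.8089035 ] [ 0.12664445  0.07933218 -0.30754174]
basket 0.8709332942962646 [0 1]
block 0.8580406904220581 [0 1]
113 [251.6 229.7] [400, 259, 400, 455, 251, 190, 203, 196, 213, 277, 193, 186, 283, 401, 227]
125 [251.6 227.5] [356, 221, 210, 208, 188, 201, 197, 201, 168, 264, 283, 507, 131, 167, 306]
150 [251.7 222.9] [205, 134, 168, 327, 219, 182, 201, 158, 162, 297, 326, 295, 389, 426, 209]
175 [251.8 218.2] [479, 434, 424, 218, 71, 84, 91, 116, 88, 57, 582, 524, 513, 520, 515]
184 [251.8 216.5] [431, 390, 374, 427, 127, 79, 92, 96, 56, 104, 561, 525, 510, 518, 507]
```

```bash
python3 -c "
from cell import ctrl
print(ctrl.finish_job())"
```

```text
the job is handed in; nothing more can be done
None
```

The job is handed in at about 32 s: the basket is on the cork trivet with the tongs still upright on its post. I viewed 11 pictures, one over the limit of 10.

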